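# Index the swing arm of a cassette stand by one hole

### The job

The blue swing arm of the cassette stand is locked by a spring index pin with a yellow pull ring. Hook the fingertips under the top of the ring without gripping it, lift the pin clear of its hole, swing the arm one hole over to the hole beside the green marker, and let the pin spring fully home there. Take the fingers out of the ring at the end, use no more than a light push, and leave the things lying around alone.

Things in the scene. Friction and masses are not known exactly. Their poses are not given: they have to be found in the camera images.
- stand: Fixed aluminium index plate: a flat sector 20 mm thick, 195 mm in radius, 33 degrees either side of its own -x axis, which points to the robot within 0.25 rad. Origin on the bench under the arm's vertical pivot, z up. Five brass-bushed holes 11 mm wide in its top, on a circle of radius 150 mm about the pivot, 14 degrees (0.244 rad) apart, the middle one on the -x axis, two to either side.
- swing (a joint): Angle (rad) of the blue swing arm about the pivot, counterclockwise from above positive, 0 along the stand's -x axis (pin in the middle hole: the start). Arm end in the stand's frame: 150 mm x (-cos q, -sin q). Holes at -0.489, -0.244, 0, 0.244, 0.489; stops at +-0.56. Light friction (about 1 N at the ring) keeps the arm where it is left.
- pin (a joint): Height (m) by which the index pin is lifted: 0 home in a hole, 0.010 riding on the plate between holes (clear of the hole from 0.010 up), 0.020 at its upper stop. A spring drives it down: about 5 N at 0, 10 N at the top. The pin has a round tip 8 mm thick and drops by itself into a hole within about 3 mm (0.02 rad) of it.
- swing_end (a point): Point on top of the arm's end, on the pin's axis, 150 mm from the pivot, 38 mm above the bench; x axis along the arm to the pivot. The arm is a bar 34 mm wide. A steel plunger housing 27 mm wide, 28 mm high stands here under the ring. A dark tube cassette, 92 x 31 mm, its top 118 mm above the bench, is fixed on the arm and reaches from the pivot out to 86 mm.
- ring_top (a point): Centre of the top bar of the yellow pull ring upright on the pin, 154 mm above the bench with the pin home; rises with it. x axis along the arm to the pivot (the way through the ring), y along the top bar, z up. A loop of 8 mm round bar, 80 mm wide, 70 mm high outside, opening 64 x 54 mm, square to the arm, corners rounded off 16 mm. Behind it 60 mm are free up to the cassette.
- marker_green: Fixed green plastic marker, 18 mm wide, 14 mm high, standing on the plate's rim 182 mm from the pivot, straight out from the hole in which the pin must end: one hole to the left or to the right of the middle one. Origin at the centre of its underside.
- marker_red: Fixed red marker of the same form, out from the hole on the other side of the middle one. Not wanted.
- sample_rack: Bystander: white sample rack, 27 x 140 x 58 mm, loose on the bench. Origin at the centre of its underside.
- beaker: Bystander: white plastic beaker, 65 mm wide, 80 mm high, loose. Origin at the centre of its underside.
- vial_0: Bystander: small vial with yellow cap, 16 mm wide, 40 mm high, loose, upright. Origin at the centre of its underside.
- vial_1: Bystander: another such vial.
- timer: Bystander: white bench timer, 60 x 66 x 18 mm, loose. Origin at the centre of its underside.
- swab_packs: Bystander: stack of flat white swab packs, 71 x 95 x 31 mm, loose. Origin at the centre of its underside.

How it is judged:
By the outcome, as a careful person would: the job done as asked, in the order asked, and still so for the second after the job is handed in, with the robot touching nothing.
It also fails if it takes over 45 s, if anything falls off the work surface, if the arm or the gripper's body presses on something with over 40 N, if the wrist force passes 120 N, or if a joint passes its speed limit or range.

### The arm

A 6-joint arm with a two-finger parallel gripper is mounted at the origin on a cart in front of the work surface, level with it; the furniture and walls round the work are solid. World frame = base frame: x ahead of the robot, y to its left, z up, the work surface at z = 0. Lengths are in m, angles in degrees, forces in N, time in s.
With the tool pointing down it reaches from about 0.3 to 0.75 m from the base axis. Payload 8.5 kg.
Tool frame: the origin (TCP) lies on the centre line of the jaws, within the pads' length; the fingertips stand 25 mm ahead of it and the grasp point (between the pads) lies 6 mm ahead of it; z points along the fingers, y is the line along which they close (so a half turn about z gives the same grasp; the last joint's range is limited). The gripper opens to 85 mm and grips with 20 to 120 N. Pads are 22 mm wide; open, the fingers measure 114 mm over their backs; the gripper's body (76 mm by 85 mm) begins 54 mm behind the grasp point. The pads swing forward as they close: fully open they stand 13 mm farther back than shut.
Start: joints at [52.122, 21.807, 74.336, -0, 83.858, -12.336], TCP at [0.237, 0.496, 0.256] pointing down, gripper open.
Joint ranges: [-178.18, 178.18], [-50.72, 133.34], [12.68, 142.11], [-81.47, 261.47], [9.98, 163.14], [-165.26, 165.26]. Speed limits (degrees/s): [136.94, 136.94, 180, 180, 180, 180].

### API

Orientations are given as a 3x3 rotation matrix whose columns are the frame's x, y, z axes.
In Python, from rig import telemetry, optics, env gives the robot as it stands.
- The arm moves only by the tool send_rows, never from a script. Its argument "deltas" is a list that holds one entry, the list of rows, each a list of 7 numbers: the shift along the tool's x, y, z in m, then the turn, a rotation vector about the tool's x, y, z in rad, then the opening, from -1 (shut) to 1 (fully open), so that 0 is half open. In form: [[[x, y, z, ax, ay, az, grip], ...]]. A call has 1 to 12 rows; each row shifts and turns the commanded pose from where the row before left it, along the tool's axes as they then stand; what a row does not reach is not made up. A row lasts 1/8 s, in which the tool goes at most 62.5 mm and 10.7 degrees, less where a joint would pass 70% of its speed; a pose out of reach is approached as far as the arm can. A call is refused whole if a number of a shift passes 0.0625 or a number of a turn 0.188, either way. A call with a gripper value outside its range is refused whole. The fingers move at their own pace and stop on an object; "squeeze" is the grip in N (left out, the last holds). Time passes only in rows, so rows that do not move let the fingers close. It gives the time, the measured TCP pose, the force, the opening and the grip force at its end, in the units of the state.
- telemetry.observe(): the state, without advancing time (a new reading comes with each control period).
- optics.get_image(name): name is "scene" or "top" or "wrist"; returns a dict with "image" (420x560x3 uint8, red, green, blue), "range_z" (420x560 float32, m along the optical axis (not along the pixel's ray), 0 where there is no reading), "K" (3x3 intrinsics, pixels), "rvec" (rotation vector, rad) and "tvec" (3), from world to camera coordinates, as OpenCV has them; the wrist camera has in their place "hand_eye" (4x4, takes a point from camera to tool coordinates, whose origin is the TCP and whose axes are the flange's). Camera axes: x right, y down, z forward; pixel columns grow to the right and rows downward; lengths in m; the calibration is good to about 2 mm. A picture is of the moment at which its call begins: read the wrist's pose just before it.
- env.close_job(): hands the job in; it is judged then, once.
The state is a dict: "time_s": time; "q": joint angles; "qvel": joint speeds; "joint_efforts": joint torques, N m; "position": TCP position; "tool_rot": TCP orientation; "ft_force": force on the tool from outside, world axes, zero at the start; "wrist_torque": the same for the moment, N m; "grip_width": finger opening in m; "gripper_force": force on a finger pad.
Only numpy, scipy, OpenCV 4.12 (cv2) and the standard library are available. Lean on these libraries where they do the work, as an engineer would, in place of code of your own. Each camera call takes 0.05 s, during which the arm holds its last target. There are 200 camera calls.

## Working session

There is one attempt and no reset: what is moved stays moved. The work goes in short steps, Python scripts to look and compute and a tool call to move; the robot and the scene stay as the last step left them, time stands still between calls to the robot, and variables do not carry over. Pictures are saved under pics/ and viewed, at most 10 in all, crops included, and the job is handed in when it is done.

Besides the shell and the picture viewer there is one more tool, called after ">>>" as name(argument=value, ...), one argument or row to a line, values as JSON. send_rows: Moves the arm, as the interface text tells. Its arguments: {"type":"object","properties":{"deltas":{"type":"array"},"squeeze":{"type":"number"}},"required":["deltas"]}

```bash
mkdir -p pics; cat > h.py <<'E'
import numpy as np, cv2
from rig import telemetry, optics, env
def cam(n):
    s=telemetry.observe(); d=optics.get_image(n)
    if 'hand_eye' in d:
        T=np.eye(4);T[:3,:3]=s['tool_rot'];T[:3,3]=s['position'];M=T@np.array(d['hand_eye'])
    else:
        R=cv2.Rodrigues(np.array(d['rvec'],float))[0];M=np.eye(4);M[:3,:3]=R.T;M[:3,3]=-R.T@np.array(d['tvec'],float).ravel()
    h,w=d['range_z'].shape;v,u=np.mgrid[:h,:w];z=d['range_z'];K=np.array(d['K'])
    P=np.stack([(u-K[0,2])/K[0,0]*z,(v-K[1,2])/K[1,1]*z,z],-1)@M[:3,:3].T+M[:3,3]
    P[z==0]=np.nan
    return d['image'],P,M
def masks(im):
    H=cv2.cvtColor(im,cv2.COLOR_RGB2HSV);f=lambda a,b:cv2.inRange(H,a,b)>0
    return dict(yellow=f((20,120,90),(34,255,255)),green=f((45,90,50),(85,255,255)),red=f((0,140,80),(8,255,255))|f((172,140,80),(180,255,255)),blue=f((95,100,40),(125,255,255)))
E
python3 - <<'E'
from h import *
print({k:np.round(v,3).tolist() if not isinstance(v,float) else v for k,v in telemetry.observe().items()})
ims=[]
for n in('top','scene'):
    im,P,M=cam(n);ims.append(im);print(n,M[:3,3].round(3))
    for k,m in masks(im).items():
        c,l,st,ce=cv2.connectedComponentsWithStats(m.astype('uint8'))
        for i in range(1,c):
            if st[i,4]>25:
                q=P[l==i];print(k,st[i,4],ce[i].round(),np.nanmedian(q,0).round(3),np.nanmin(q,0).round(3),np.nanmax(q,0).round(3))
    cv2.imwrite(f'pics/{n}0.png',im[...,::-1])
E
```

```text
{'time_s': 0.0, 'q': [52.123, 21.841, 74.384, 0.002, 83.857, -12.337], 'qvel': [0.001, 0.026, -0.039, -0.079, 0.097, 0.052], 'joint_efforts': [-0.0, -44.846, -23.128, -0.0, 0.005, -0.0], 'position': [0.237, 0.496, 0.256], 'tool_rot': [[-0.902, 0.431, -0.001], [0.431, 0.902, -0.001], [0.0, -0.001, -1.0]], 'ft_force': [-0.584, -0.134, -0.061], 'wrist_torque': [-0.001, -0.033, -0.036], 'gripper_force': 0.0, 'grip_width': 0.0851043002630773}
top [0.479 0.036 1.044]
yellow 2237 [279.  16.] [0.954 0.032 0.238] [ 0.889 -0.052 -0.071] [1.15  0.163 0.282]
yellow 77 [237. 222.] [0.504 0.137 0.156] [0.497 0.105 0.019] [0.522 0.182 0.161]
yellow 26 [174. 259.] [0.413 0.319 0.039] [0.407 0.313 0.032] [0.418 0.326 0.044]
blue 656 [80. 44.] [0.93  0.505 0.167] [0.888 0.462 0.1  ] [0.997 0.565 0.19 ]
blue 647 [132.  56.] [0.897 0.383 0.169] [0.853 0.347 0.147] [0.955 0.425 0.184]
blue 733 [67. 95.] [0.806 0.536 0.168] [0.76  0.497 0.135] [0.86  0.577 0.174]
blue 762 [119. 106.] [0.778 0.414 0.167] [0.738 0.369 0.105] [0.838 0.471 0.173]
blue 70 [256. 161.] [0.669 0.099 0.037] [0.65  0.086 0.034] [0.
[... 760 characters left out ...]
2 0.181 0.023] [0.495 0.191 0.036]
blue 56 [453.   2.] [ 0.527 -0.288  0.59 ] [ 0.525 -0.305  0.588] [ 0.529 -0.269  0.591]
blue 414 [230.  85.] [0.99  1.054 0.113] [0.958 1.038 0.032] [1.15  1.414 0.148]
blue 222 [280.  80.] [1.074 0.786 0.173] [0.986 0.72  0.091] [1.156 0.978 0.189]
blue 363 [303. 114.] [0.908 0.464 0.168] [0.814 0.296 0.148] [0.964 0.547 0.193]
blue 350 [268. 117.] [0.79  0.504 0.169] [0.714 0.32  0.15 ] [0.848 0.571 0.195]
blue 2066 [207. 164.] [0.537 0.457 0.075] [0.48  0.351 0.   ] [0.632 0.584 0.115]
blue 364 [278. 224.] [0.55  0.118 0.036] [0.488 0.074 0.021] [0.674 0.147 0.051]
blue 563 [347. 286.] [ 0.362 -0.328  0.279] [ 0.342 -0.337  0.169] [ 0.537 -0.227  0.311]
```

View pics/top0.png

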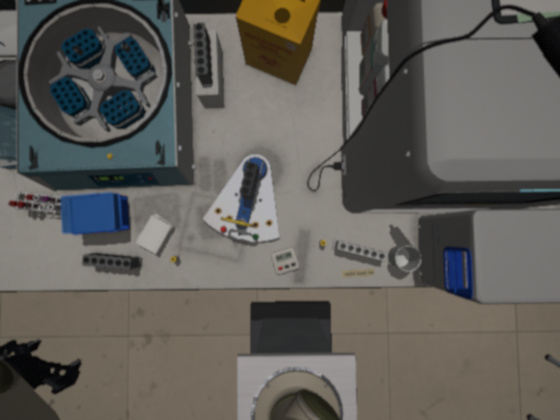

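View pics/scene0.png

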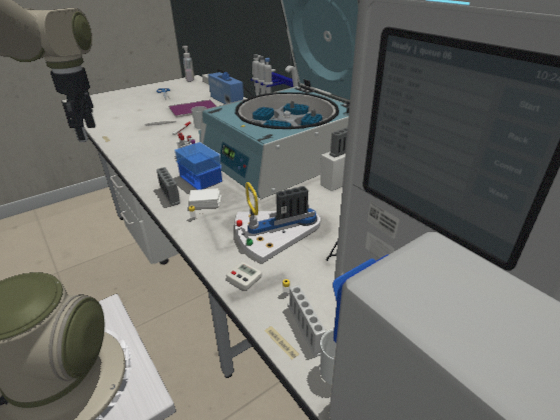

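The top view shows the stand at about (245,200) px, its ring at (237,222), the red marker at (223,229) and the green one at (257,240), on the -y side. The scene view agrees: green at (249,242), red at (239,223). Ring at about (0.504, 0.137, 0.154), arm direction about (0.974, -0.227), target swing +0.244. The tool has to come in horizontally, so I will tilt it on the way.

```bash
cat >> h.py <<'E'
from scipy.spatial.transform import Rotation as Ro
PIV=np.array([.649,.102,0]);PSI=-.229
def Rt(yaw,pitch=0):  # tool z at azimuth yaw, dipping by pitch; y horizontal left
    z=np.array([np.cos(yaw)*np.cos(pitch),np.sin(yaw)*np.cos(pitch),-np.sin(pitch)]);y=np.array([-np.sin(yaw),np.cos(yaw),0])
    return np.stack([np.cross(y,z),y,z],1)
def plan(p,R,n,s=None):
    s=telemetry.observe() if s is None else s;p0,R0=np.array(s['position']),np.array(s['tool_rot'])
    w=Ro.from_matrix(R0.T@R).as_rotvec();dp=(np.array(p)-p0)/n
    for i in range(n):
        Ri=R0@Ro.from_rotvec(w*i/n).as_matrix();print(np.r_[Ri.T@dp,w/n].round(4).tolist())
E
python3 -c "
from h import *
plan([.38,.30,.30],Rt(PSI,.7),8)"
```

```text
[-0.0267, -0.0144, -0.0055, -0.0119, -0.1085, -0.0253]
[-0.0268, -0.015, -0.0028, -0.0119, -0.1085, -0.0253]
[-0.0265, -0.0157, -0.0001, -0.0119, -0.1085, -0.0253]
[-0.026, -0.0164, 0.0026, -0.0119, -0.1085, -0.0253]
[-0.0252, -0.0171, 0.0052, -0.0119, -0.1085, -0.0253]
[-0.024, -0.0178, 0.0076, -0.0119, -0.1085, -0.0253]
[-0.0226, -0.0185, 0.0099, -0.0119, -0.1085, -0.0253]
[-0.0209, -0.0191, 0.0121, -0.0119, -0.1085, -0.0253]
```

>>> send_rows(
  deltas=[
    [[-0.027, -0.014, -0.006, -0.012, -0.108, -0.025, -1], [-0.027, -0.015, -0.003, -0.012, -0.108, -0.025, -1], [-0.0265, -0.016, 0, -0.012, -0.108, -0.025, -1], [-0.026, -0.016, 0.003, -0.012, -0.108, -0.025, -1], [-0.025, -0.017, 0.005, -0.012, -0.108, -0.025, -1], [-0.024, -0.018, 0.008, -0.012, -0.108, -0.025, -1], [-0.023, -0.018, 0.01, -0.012, -0.108, -0.025, -1], [-0.021, -0.019, 0.012, -0.012, -0.108, -0.025, -1], [0, 0, 0, 0, 0, 0, -1]],
  ],
)

```text
time_s: 1.23
position: [0.3809, 0.2994, 0.2996]
tool_rot: [[-0.63, 0.23, 0.742], [0.15, 0.973, -0.175], [-0.762, 0.001, -0.648]]
ft_force: [-0.2, -0.1, -0.1]
grip_width: -0.0001
gripper_force: 0.0
```

```bash
python3 -c "
from h import *
print(np.round(telemetry.observe()['q'],1))
plan([.40,.16,.27],Rt(PSI,0),8)"
```

```text
[ 41.4   8.8 100.  -52.9  51.2  -7.9]
[-0.0013, -0.0164, 0.0072, -0.0003, -0.088, -0.0003]
[-0.0007, -0.0164, 0.0073, -0.0003, -0.088, -0.0003]
[-0.0, -0.0164, 0.0073, -0.0003, -0.088, -0.0003]
[0.0006, -0.0164, 0.0073, -0.0003, -0.088, -0.0003]
[0.0013, -0.0164, 0.0072, -0.0003, -0.088, -0.0003]
[0.0019, -0.0164, 0.007, -0.0003, -0.088, -0.0003]
[0.0025, -0.0164, 0.0068, -0.0003, -0.088, -0.0003]
[0.0031, -0.0164, 0.0066, -0.0003, -0.088, -0.0003]
```

```bash
cat > kin.py <<'E'
import numpy as np
from scipy.spatial.transform import Rotation as Ro
from scipy.optimize import least_squares
def fk(q,k):
    h,L1,L2,e,lat,L6=k;q=np.radians(q);r=lambda a,t:Ro.from_euler(a,t).as_matrix()
    A=r('z',q[0]);B=A@r('y',q[1]);C=A@r('y',q[1]+q[2])
    D=C@r('z',S4*q[3])@r('y',q[4]);E=D@r('z',q[5])
    return A@[0,lat,h]+B@[0,0,L1]+C@[e,0,L2]+D@[0,0,L6],E
S4=1
E
python3 - <<'E'
import kin
from kin import *
from h import telemetry
s=telemetry.observe()
D=[([52.123,21.841,74.384,.002,83.857,-12.337],[.2370,.496,.256]),(s['q'],s['position'])]
for S in(1,-1):
    kin.S4=S;R=fk(D[1][0],[0]*6)[1];R0=fk(D[0][0],[0]*6)[1];print(S,R.round(3).tolist(),R0.round(3).tolist())
    f=lambda k:np.r_[np.ravel([fk(q,k)[0]-p for q,p in D]),1e-2*(k-[.36,.39,.42,0,.118,.25])]
    o=least_squares(f,[.36,.39,.42,0,.118,.25]);print(o.x.round(4),np.abs(o.fun[:6]).max())
E
```

```text
1 [[-0.23, -0.63, 0.742], [-0.973, 0.15, -0.175], [-0.001, -0.762, -0.648]] [[-0.431, -0.902, -0.001], [-0.902, 0.431, -0.001], [0.001, 0.0, -1.0]]
[0.1568 0.525  0.3568 0.1163 0.1178 0.2334] 0.0003955912271964568
-1 [[-0.938, -0.339, -0.079], [-0.277, 0.591, 0.758], [-0.21, 0.732, -0.648]] [[-0.431, -0.902, -0.001], [-0.902, 0.431, -0.001], [0.001, 0.0, -1.0]]
[-3.6444  1.8525 -0.3653 -1.9587  0.1086 -0.204 ] 0.009896666330419357
```

```bash
cat >> kin.py <<'E'
K=[0.1568,0.525,0.3568,0.1163,0.1178,0.2334]
Z90=Ro.from_euler('z',90,degrees=True).as_matrix()
LO=np.array([-178,-50,13,-81,10.5,-165.]);HI=np.array([178,133,142,261,163,165.])
def ik(p,R,q0):
    f=lambda q:np.r_[(fk(q,K)[0]-p)*5,Ro.from_matrix(R.T@fk(q,K)[1]@Z90).as_rotvec()]
    o=least_squares(f,np.clip(q0,LO+.1,HI-.1),bounds=(LO,HI));return o.x,np.abs(o.fun).max()
def rows(qa,qb,n):
    T=[fk(qa+(qb-qa)*i/n,K) for i in range(n+1)]
    for (p,A),(p2,B) in zip(T,T[1:]):
        A=A@Z90;B=B@Z90
        print(np.r_[A.T@(p2-p),Ro.from_matrix(A.T@B).as_rotvec()].round(3).tolist())
    return T[-1]
E
python3 - <<'E'
from kin import *
from h import Rt,PSI
for nm,p in dict(pre=[.40,.16,.13],hi=[.40,.16,.27],inn=[.503,.136,.13]).items():
  for pit in(0,.25):
    for yaw in(PSI,PSI+.3,PSI-.3):
      for roll in(0,180):
        R=Rt(yaw,pit)@Ro.from_euler('z',roll,degrees=True).as_matrix()
        b=min((ik(p,R,[q1,10,110,q4,50,q6]) for q1 in(10,40) for q4 in(150,210) for q6 in(-90,90)),key=lambda t:t[1])
        print(nm,pit,round(yaw,2),roll,b[0].round(),b[1].round(4))
E
```

```text
pre 0 -0.23 0 [ 26.  55. 136. 219.  99.  97.] 0.0
pre 0 -0.23 180 [ 26.  55. 136. 219.  99. -83.] 0.0
pre 0 0.07 0 [ 14.  62. 142. 195. 114.  96.] 0.0559
pre 0 0.07 180 [ 14.  62. 142. 195. 114. -84.] 0.0559
pre 0 -0.53 0 [ 34.  50. 125. 245.  88.  85.] 0.0
pre 0 -0.53 180 [ 34.  50. 125. 245.  88. -95.] 0.0
pre 0.25 -0.23 0 [ 24.  41. 135. 218.  73.  88.] 0.0
pre 0.25 -0.23 180 [ 24.  41. 135. 218.  73. -92.] 0.0
pre 0.25 0.07 0 [ 12.  43. 142. 190.  80.  90.] 0.0369
pre 0.25 0.07 180 [ 12.  43. 142. 190.  80. -90.] 0.0369
pre 0.25 -0.53 0 [ 33.  39. 124. 248.  69.  74.] 0.0
pre 0.25 -0.53 180 [  33.   39.  124.  248.   69. -106.] 0.0
hi 0 -0.23 0 [ 26.  22. 132. 221.  70.  74.] 0.0
hi 0 -0.23 180 [  26.   22.  132.  221.   70. -106.] 0.0
hi 0 0.07 0 [  8.  22. 141. 184.  73.  89.] 0.0
hi 0 0.07 180 [  8.  22. 141. 184.  73. -91.] 0.0
hi 0 -0.53 0 [ 34.  25. 122. 248.  76.  59.] 0.0
hi 0 -0.53 180 [  34.   25.  122.  248.   76. -121.] 0.0
hi 0.25 -0.23 0 [ 24.  11. 127. 235.  46.  56.] 0.0
hi 0.25 -0.23 180 [  24.   11.  127.  235.   46. -124.] 0.0
hi 0.25 0.07 0 [  8.   7. 135. 187.  37.  86.] 0.0
hi 0.25 0.07 180 [  8.   7. 135. 187.  37. -94.] 0.0
hi 0.25 -0.53 0 [ 33.  16. 118. 261.  61.  44.] 0.0043
hi 0.25 -0.53 180 [  33.   16.  118.  261.   61. -136.] 0.0043
inn 0 -0.23 0 [ 14.  50. 126. 207.  86.  88.] 0.0
inn 0 -0.23 180 [ 14.  50. 126. 207.  86. -92.] 0.0
inn 0 0.07 0 [  0.  53. 132. 176.  95.  90.] 0.0
inn 0 0.07 180 [  0.  53. 132. 176.  95. -90.] 0.0
inn 0 -0.53 0 [ 23.  48. 116. 234.  81.  78.] 0.0
inn 0 -0.53 180 [  23.   48.  116.  234.   81. -102.] 0.0
inn 0.25 -0.23 0 [ 13.  39. 125. 209.  62.  82.] 0.0
inn 0.25 -0.23 180 [ 13.  39. 125. 209.  62. -98.] 0.0
inn 0.25 0.07 0 [  0.  40. 131. 176.  67.  91.] 0.0
inn 0.25 0.07 180 [  0.  40. 131. 176.  67. -89.] 0.0
inn 0.25 -0.53 0 [ 22.  40. 116. 240.  62.  68.] 0.0
inn 0.25 -0.53 180 [  22.   40.  116.  240.   62. -112.] 0.0
```

```bash
python3 - <<'E'
from kin import *
from h import telemetry
q=np.array(telemetry.observe()['q'])
via=np.array([35,0,108,60,60,10.]);v2=np.array([28,2,122,170,50,35.])
for a,b,n in((q,via,12),(via,v2,12)):
    p,R=rows(a,b,n);print(p.round(3),(R[:,2]).round(2),(p-.25*R[:,2]).round(2))
E
```

```text
[0.029, -0.005, -0.003, 0.002, 0.128, 0.135]
[0.029, -0.005, -0.003, 0.005, 0.129, 0.134]
[0.028, -0.005, -0.003, 0.007, 0.129, 0.133]
[0.028, -0.006, -0.004, 0.009, 0.13, 0.132]
[0.028, -0.006, -0.004, 0.01, 0.131, 0.13]
[0.028, -0.006, -0.004, 0.012, 0.132, 0.129]
[0.028, -0.006, -0.005, 0.014, 0.133, 0.127]
[0.028, -0.006, -0.005, 0.017, 0.135, 0.124]
[0.028, -0.007, -0.005, 0.019, 0.136, 0.122]
[0.029, -0.007, -0.006, 0.022, 0.137, 0.12]
[0.029, -0.007, -0.006, 0.025, 0.138, 0.117]
[0.029, -0.008, -0.006, 0.028, 0.139, 0.114]
[0.146 0.46  0.329] [-0.15  0.81 -0.57] [0.18 0.26 0.47]
[0.022, 0.0, -0.001, 0.012, 0.128, 0.141]
[0.022, 0.001, -0.002, 0.012, 0.127, 0.143]
[0.022, 0.002, -0.003, 0.013, 0.127, 0.144]
[0.023, 0.002, -0.004, 0.014, 0.127, 0.145]
[0.024, 0.003, -0.005, 0.015, 0.127, 0.145]
[0.025, 0.003, -0.006, 0.017, 0.128, 0.145]
[0.026, 0.002, -0.007, 0.019, 0.128, 0.145]
[0.028, 0.002, -0.007, 0.022, 0.129, 0.144]
[0.029, 0.001, -0.008, 0.025, 0.129, 0.143]
[0.031, -0.0, -0.008, 0.029, 0.13, 0.142]
[0.032, -0.002, -0.008, 0.034, 0.13, 0.141]
[0.033, -0.004, -0.008, 0.04, 0.129, 0.14]
[0.347 0.353 0.448] [0.78 0.57 0.27] [0.15 0.21 0.38]
```

>>> send_rows(
  deltas=[
    [[0.029, -0.005, -0.003, 0.002, 0.128, 0.134, -1], [0.029, -0.005, -0.003, 0.005, 0.129, 0.133, -1], [0.028, -0.005, -0.003, 0.007, 0.129, 0.132, -1], [0.028, -0.006, -0.004, 0.009, 0.13, 0.131, -1], [0.028, -0.006, -0.004, 0.01, 0.13, 0.13, -1], [0.028, -0.006, -0.004, 0.012, 0.131, 0.128, -1], [0.028, -0.006, -0.005, 0.014, 0.132, 0.127, -1], [0.028, -0.006, -0.005, 0.017, 0.134, 0.124, -1], [0.028, -0.007, -0.005, 0.019, 0.136, 0.122, -1], [0.029, -0.007, -0.006, 0.022, 0.137, 0.12, -1], [0.029, -0.007, -0.006, 0.025, 0.138, 0.117, -1], [0.029, -0.008, -0.006, 0.028, 0.139, 0.114, -1]],
  ],
)

```text
time_s: 2.72
position: [0.1445, 0.462, 0.3305]
tool_rot: [[0.102, 0.983, -0.155], [0.582, 0.067, 0.81], [0.807, -0.173, -0.565]]
ft_force: [0.5, 1.8, -0.3]
grip_width: 0.0004
gripper_force: 0.0
```

```bash
python3 - <<'E'
from kin import *
from h import telemetry
s=telemetry.observe();q=np.array(s['q']);print(q.round(1))
D=[([52.123,21.841,74.384,.002,83.857,-12.337],[.2370,.496,.256]),([41.4,8.8,100,-52.9,51.2,-7.9],[.3809,.2994,.2996]),(q,s['position'])]
f=lambda k:np.r_[np.ravel([fk(q,k)[0]-p for q,p in D]),2e-4*(k-K)]
o=least_squares(f,K);print(o.x.round(4).tolist(),np.abs(o.fun[:9]).max())
v2=np.array([28,2,122,165,50,35.])
p,R=rows(q,v2,12);print(p.round(3),(R[:,2]).round(2))
E
```

```text
[ 35.6   0.4 107.4  60.   59.9  10.3]
[0.1344, 0.5354, 0.3517, 0.1054, 0.1174, 0.2326] 0.0002567915419817157
[0.02, 0.0, -0.001, 0.011, 0.122, 0.137]
[0.02, 0.001, -0.002, 0.011, 0.121, 0.139]
[0.021, 0.002, -0.003, 0.011, 0.121, 0.14]
[0.021, 0.002, -0.004, 0.012, 0.121, 0.141]
[0.022, 0.003, -0.005, 0.013, 0.121, 0.141]
[0.023, 0.003, -0.006, 0.015, 0.122, 0.141]
[0.025, 0.003, -0.007, 0.017, 0.122, 0.141]
[0.026, 0.002, -0.007, 0.019, 0.123, 0.14]
[0.027, 0.002, -0.008, 0.023, 0.124, 0.139]
[0.029, 0.001, -0.008, 0.026, 0.124, 0.138]
[0.03, -0.001, -0.008, 0.031, 0.124, 0.137]
[0.031, -0.003, -0.008, 0.036, 0.124, 0.136]
[0.338 0.366 0.445] [0.74 0.62 0.25]
```

Works as modelled; continue over.

>>> send_rows(
  deltas=[
    [[0.02, 0, -0.001, 0.011, 0.122, 0.137, -1], [0.02, 0.001, -0.002, 0.011, 0.121, 0.139, -1], [0.021, 0.002, -0.003, 0.011, 0.121, 0.14, -1], [0.021, 0.002, -0.004, 0.012, 0.121, 0.141, -1], [0.022, 0.003, -0.005, 0.013, 0.121, 0.141, -1], [0.023, 0.003, -0.006, 0.015, 0.122, 0.141, -1], [0.025, 0.003, -0.007, 0.017, 0.122, 0.141, -1], [0.026, 0.002, -0.007, 0.019, 0.123, 0.14, -1], [0.027, 0.002, -0.008, 0.023, 0.124, 0.139, -1], [0.029, 0.001, -0.008, 0.026, 0.124, 0.138, -1], [0.03, -0.001, -0.008, 0.031, 0.124, 0.137, -1], [0.031, -0.003, -0.008, 0.036, 0.124, 0.136, -1]],
  ],
)

```text
time_s: 4.22
position: [0.3375, 0.3639, 0.4451]
tool_rot: [[0.667, -0.056, 0.743], [-0.652, 0.44, 0.618], [-0.361, -0.896, 0.257]]
ft_force: [0.8, -0.8, -1.0]
grip_width: -0.0001
gripper_force: 0.0
```

```bash
python3 - <<'E'
from kin import *
import kin
from h import *
s=telemetry.observe();q=np.array(s['q']);print(q.round(1))
D=[([52.123,21.841,74.384,.002,83.857,-12.337],[.2370,.496,.256]),([41.4,8.8,100,-52.9,51.2,-7.9],[.3809,.2994,.2996]),([35.6,.4,107.4,60,59.9,10.3],[.1445,.462,.3305]),(q,s['position'])]
f=lambda k:np.r_[np.ravel([fk(q,k)[0]-p for q,p in D]),2e-4*(k-K)]
o=least_squares(f,K);print(o.x.round(4).tolist(),np.abs(o.fun[:12]).max())
kin.K=o.x
for nm,p,pit in(('hi',[.38,.165,.25],.25),('pre',[.40,.16,.13],.25),('pre',[.40,.16,.13],0),('in',[.503,.136,.13],.25)):
    b=ik(p,Rt(PSI,pit),q);print(nm,pit,b[0].round(1),b[1].round(4))
plan([.38,.165,.26],Rt(PSI,.25),12)
E
```

```text
[ 27.9   1.7 122.4 165.1  50.2  34.7]
[0.1308, 0.5367, 0.3509, 0.1032, 0.1174, 0.2325] 0.0002965196124848912
hi 0.25 [ 27.5  13.2 131.3 234.2  51.1  60.9] 0.0
pre 0.25 [ 24.5  40.2 138.4 217.8  74.5  89.1] 0.0
pre 0 [ 25.5  54.3 140.2 219.5 101.2  99.1] 0.0
in 0.25 [ 13.2  38.1 127.4 208.9  62.8  82.8] 0.0
[0.0187, 0.0063, -0.0116, 0.0447, 0.0803, 0.089]
[0.0201, 0.0041, -0.0102, 0.0447, 0.0803, 0.089]
[0.0211, 0.0019, -0.0087, 0.0447, 0.0803, 0.089]
[0.0218, -0.0004, -0.007, 0.0447, 0.0803, 0.089]
[0.0222, -0.0026, -0.0052, 0.0447, 0.0803, 0.089]
[0.0222, -0.0048, -0.0032, 0.0447, 0.0803, 0.089]
[0.0218, -0.0069, -0.0012, 0.0447, 0.0803, 0.089]
[0.0212, -0.0088, 0.0009, 0.0447, 0.0803, 0.089]
[0.0201, -0.0105, 0.003, 0.0447, 0.0803, 0.089]
[0.0188, -0.0121, 0.005, 0.0447, 0.0803, 0.089]
[0.0172, -0.0134, 0.0071, 0.0447, 0.0803, 0.089]
[0.0153, -0.0145, 0.009, 0.0447, 0.0803, 0.089]
```

>>> send_rows(
  deltas=[
    [[0.0187, 0.0063, -0.0116, 0.0447, 0.0803, 0.089, -1], [0.02, 0.004, -0.01, 0.0447, 0.0803, 0.089, -1], [0.021, 0.002, -0.0087, 0.0447, 0.0803, 0.089, -1], [0.022, 0, -0.007, 0.0447, 0.0803, 0.089, -1], [0.022, -0.0026, -0.005, 0.0447, 0.0803, 0.089, -1], [0.022, -0.005, -0.003, 0.0447, 0.0803, 0.089, -1], [0.022, -0.007, -0.001, 0.0447, 0.0803, 0.089, -1], [0.021, -0.009, 0.001, 0.0447, 0.0803, 0.089, -1], [0.02, -0.0105, 0.003, 0.0447, 0.0803, 0.089, -1], [0.019, -0.012, 0.005, 0.0447, 0.0803, 0.089, -1], [0.017, -0.0135, 0.007, 0.0447, 0.0803, 0.089, -1], [0.015, -0.0145, 0.009, 0.0447, 0.0803, 0.089, -1]],
  ],
)

```text
time_s: 5.72
position: [0.3814, 0.165, 0.2613]
tool_rot: [[-0.239, 0.227, 0.944], [0.054, 0.974, -0.22], [-0.969, -0.002, -0.245]]
ft_force: [0.5, -0.6, 0.2]
grip_width: 0.0001
gripper_force: 0.0
```

```bash
python3 - <<'E'
from h import *
print(np.round(telemetry.observe()['q'],1))
im,P,M=cam('wrist');print(M.round(3).tolist())
for k,m in masks(im).items():
    c,l,st,ce=cv2.connectedComponentsWithStats(m.astype('uint8'))
    for i in range(1,c):
        if st[i,4]>60:
            q=P[l==i];print(k,st[i],ce[i].round(),np.nanmedian(q,0).round(3),np.nanmin(q,0).round(3),np.nanmax(q,0).round(3))
cv2.imwrite('pics/w1.png',im[...,::-1])
E
```

```text
[ 27.4  11.3 130.2 236.1  49.4  57.6]
[[0.227, -0.054, 0.972, 0.253], [0.974, 0.015, -0.226, 0.195], [-0.002, 0.998, 0.056, 0.216], [0.0, 0.0, 0.0, 1.0]]
yellow [  234    20   104   200 10460] [285. 126.] [0.906 0.091 0.135] [ 0.492 -0.11  -0.011] [1.154 0.181 0.307]
green [167 148  17   8  79] [175. 151.] [ 0.846 -0.156  0.145] [ 0.817 -0.158  0.14 ] [ 0.883 -0.154  0.151]
green [168 211  17  11 113] [175. 216.] [ 0.843 -0.155  0.274] [ 0.817 -0.157  0.265] [ 0.881 -0.154  0.282]
red [536  43  14  12 130] [542.  48.] [0.62  0.366 0.084] [0.617 0.361 0.079] [0.623 0.372 0.089]
red [184 214   6  15  76] [187. 221.] [ 0.929 -0.177  0.293] [ 0.921 -0.186  0.278] [ 0.941 -0.174  0.31 ]
red [150 252  20  18 283] [160. 261.] [ 0.833 -0.185  0.365] [ 0.827 -0.207  0.35 ] [ 0.856 -0.173  0.383]
blue [266   0  15  20  64] [269.   6.] [0.573 0.11  0.037] [0.565 0.101 0.036] [0.6   0.123 0.038]
blue [ 519    5   41   80 2473] [542.  47.] [0.621 0.367 0.084] [0.608 0.351 0.049] [0.634 0.387 0.114]
blue [258  32   7  15  76] [261.  38.] [0.641 0.082 0.037] [0.628 0.076 0.034] [0.664 0.089 0.038]
blue [150 123  29  11  62] [164. 128.] [ 0.863 -0.19   0.094] [ 0.859 -0.228  0.081] [ 0.977 -0.178  0.099]
```

View pics/w1.png

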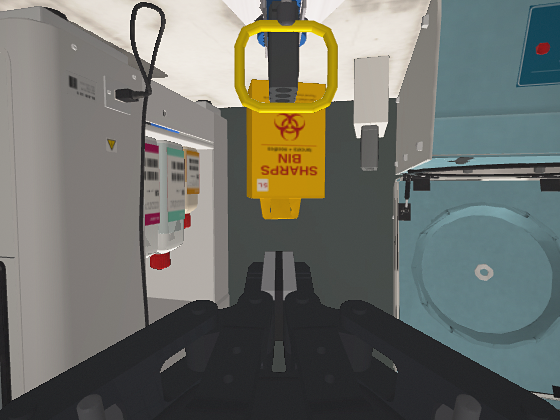

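The wrist view (upside down) shows the ring from (235,20) to (338,110) px with its top bar at row ~105, and the shut fingertips at (280,260). The ring is square to the tool and nearly centred.

```bash
cat >> h.py <<'E'
def ring(im,P):
    y=masks(im)['yellow']&(np.abs(P[...,0]-.50)<.06)&(np.abs(P[...,1]-.13)<.1)
    q=P[y&(P[...,2]>.08)];z=np.percentile(q[:,2],98);t=q[q[:,2]>z-.009]
    c=(t.min(0)+t.max(0))/2;w=np.linalg.svd(t[:,:2]-t[:,:2].mean(0))[2][0]
    w*=np.sign(w[1]);return c,z,np.arctan2(-w[0],w[1])
E
python3 - <<'E'
from h import *
for n in('wrist','top','scene'):
    im,P,M=cam(n);c,z,a=ring(im,P);print(n,c.round(4),z.round(4),a.round(3))
s=telemetry.observe()
plan([.405,.16,.133],Rt(PSI,.22),8)
E
```

```text
wrist [0.5044 0.1418 0.1531] 0.1573 -0.244
top [0.5055 0.142  0.1552] 0.1591 -0.264
scene [0.503  0.1369 0.156 ] 0.1602 -0.224
[0.0149, 0.0001, 0.0069, 0.0002, -0.003, 0.0009]
[0.0149, 0.0001, 0.0068, 0.0002, -0.003, 0.0009]
[0.0149, 0.0001, 0.0068, 0.0002, -0.003, 0.0009]
[0.015, 0.0001, 0.0067, 0.0002, -0.003, 0.0009]
[0.015, 0.0001, 0.0067, 0.0002, -0.003, 0.0009]
[0.015, 0.0001, 0.0066, 0.0002, -0.003, 0.0009]
[0.015, 0.0001, 0.0066, 0.0002, -0.003, 0.0009]
[0.015, 0.0, 0.0065, 0.0002, -0.003, 0.0009]
```

```bash
python3 - <<'E'
from h import *
plan([.407,.164,.125],Rt(-.24,.22),8)
E
```

```text
[0.0158, 0.0007, 0.0072, 0.0016, -0.003, 0.0012]
[0.0159, 0.0007, 0.0072, 0.0016, -0.003, 0.0012]
[0.0159, 0.0007, 0.0071, 0.0016, -0.003, 0.0012]
[0.0159, 0.0007, 0.0071, 0.0016, -0.003, 0.0012]
[0.0159, 0.0006, 0.007, 0.0016, -0.003, 0.0012]
[0.016, 0.0006, 0.007, 0.0016, -0.003, 0.0012]
[0.016, 0.0006, 0.0069, 0.0016, -0.003, 0.0012]
[0.016, 0.0006, 0.0069, 0.0016, -0.003, 0.0012]
```

>>> send_rows(
  deltas=[
    [[0.016, 0.0007, 0.007, 0.0016, -0.003, 0.0012, -1], [0.016, 0.0007, 0.007, 0.0016, -0.003, 0.0012, -1], [0.016, 0.0007, 0.007, 0.0016, -0.003, 0.0012, -1], [0.016, 0.0007, 0.007, 0.0016, -0.003, 0.0012, -1], [0.016, 0.0006, 0.007, 0.0016, -0.003, 0.0012, -1], [0.016, 0.0006, 0.007, 0.0016, -0.003, 0.0012, -1], [0.016, 0.0006, 0.007, 0.0016, -0.003, 0.0012, -1], [0.016, 0.0006, 0.007, 0.0016, -0.003, 0.0012, -1], [0, 0, 0, 0, 0, 0, -1]],
  ],
)

```text
time_s: 7.05
position: [0.4061, 0.1647, 0.1229]
tool_rot: [[-0.215, 0.236, 0.948], [0.051, 0.972, -0.231], [-0.975, -0.002, -0.221]]
ft_force: [-0.6, -0.1, 0.1]
grip_width: 0.0003
gripper_force: 0.0
```

```bash
python3 - <<'E'
from h import *
print(np.round(telemetry.observe()['q'],1))
im,P,M=cam('wrist')
try:
    c,z,a=ring(im,P);print(c.round(4),z.round(4),a.round(3))
except Exception as e: print(e)
im2,P2,M2=cam('scene');cv2.imwrite('pics/w2.png',np.hstack([im,cv2.resize(im2[130:300,150:380],(240,177))[:0].reshape(0,0,3) if 0 else im[:, :0]])[...,::-1])
cv2.imwrite('pics/s2.png',cv2.resize(im2[100:310,130:410],(800,600))[...,::-1])
plan([.499,.141,.125],Rt(-.24,.22),8)
E
```

```text
[ 25.4  42.6 137.3 219.1  77.2  89.8]
[0.5036 0.1424 0.1489] 0.1515 -0.246
[-0.0027, -0.0001, 0.0117, 0.0001, -0.0002, 0.0]
[-0.0027, -0.0001, 0.0117, 0.0001, -0.0002, 0.0]
[-0.0027, -0.0001, 0.0117, 0.0001, -0.0002, 0.0]
[-0.0027, -0.0001, 0.0117, 0.0001, -0.0002, 0.0]
[-0.0027, -0.0001, 0.0117, 0.0001, -0.0002, 0.0]
[-0.0027, -0.0001, 0.0117, 0.0001, -0.0002, 0.0]
[-0.0027, -0.0001, 0.0117, 0.0001, -0.0002, 0.0]
[-0.0027, -0.0001, 0.0117, 0.0001, -0.0002, 0.0]
```

View pics/w2.png

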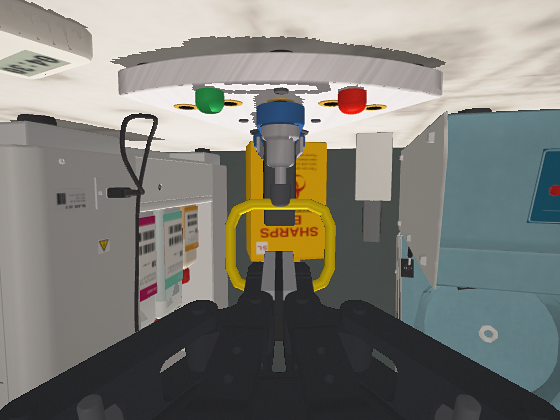

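View pics/s2.png

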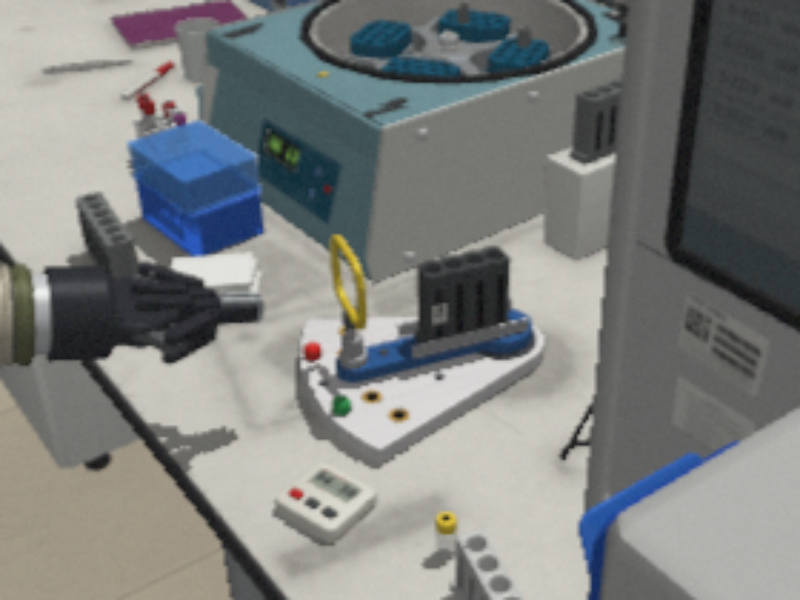

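The wrist view shows the ring spanning columns 227–335 (centre 281) with the fingertips at column 279 between its bars. The scene crop confirms the level approach, with green at (342,404). Going in.

>>> send_rows(
  deltas=[
    [[-0.0027, 0, 0.0117, 0, 0, 0, -1], [-0.0027, 0, 0.0117, 0, 0, 0, -1], [-0.0027, 0, 0.0117, 0, 0, 0, -1], [-0.0027, 0, 0.0117, 0, 0, 0, -1], [-0.0027, 0, 0.0117, 0, 0, 0, -1], [-0.0027, 0, 0.0117, 0, 0, 0, -1], [-0.0027, 0, 0.0117, 0, 0, 0, -1], [-0.0027, 0, 0.0117, 0, 0, 0, -1], [0, 0, 0, 0, 0, 0, -1]],
  ],
)

```text
time_s: 8.28
position: [0.4998, 0.1408, 0.1244]
tool_rot: [[-0.213, 0.239, 0.947], [0.053, 0.971, -0.233], [-0.976, 0.001, -0.22]]
ft_force: [0.3, 0.2, -1.1]
grip_width: -0.0
gripper_force: 0.0
```

```bash
python3 - <<'E'
from h import *
s=telemetry.observe();print(np.round(s['q'],1),s['ft_force'])
im,P,M=cam('wrist');im2,P2,_=cam('scene')
print([x.round(4) if hasattr(x,'round') else x for x in ring(im2,P2)])
cv2.imwrite('pics/c3.png',np.hstack([im[130:420,120:440],cv2.resize(im2[150:270,180:330],(362,290))])[...,::-1])
E
```

```text
[ 14.7  40.2 127.7 210.4  66.8  83.8] [ 0.29188429  0.24495199 -1.06446066]
[array([0.5037, 0.1371, 0.1567]), np.float64(0.1603), np.float64(-0.2199)]
```

View pics/c3.png

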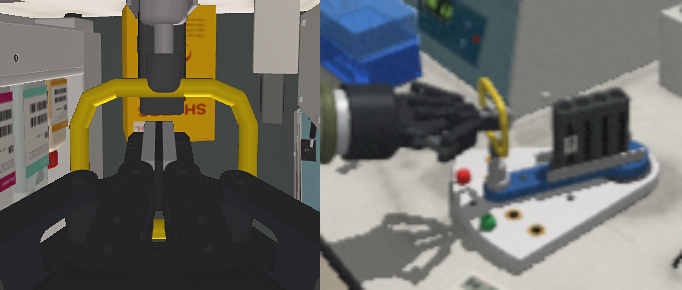

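Fingertips are through the ring at (160,150) px in the crop, centred between the side bars, with no contact force. Lifting.

>>> send_rows(
  deltas=[
    [[-0.0029, 0, -0.0007, 0, 0, 0, -1], [-0.0029, 0, -0.0007, 0, 0, 0, -1], [-0.0029, 0, -0.0007, 0, 0, 0, -1], [-0.0029, 0, -0.0007, 0, 0, 0, -1], [-0.0029, 0, -0.0007, 0, 0, 0, -1], [0, 0, 0, 0, 0, 0, -1]],
  ],
)

```text
time_s: 9.12
position: [0.4989, 0.1412, 0.1395]
tool_rot: [[-0.213, 0.238, 0.948], [0.053, 0.971, -0.232], [-0.976, 0.001, -0.22]]
ft_force: [0.4, 0.0, 0.2]
grip_width: 0.0
gripper_force: 0.0
```

```bash
python3 - <<'E'
from h import *
for i in range(2):
  im,P,_=cam('scene');print([np.round(x,4) for x in ring(im,P)],telemetry.observe()['ft_force'].round(1))
E
```

```text
[array([0.5029, 0.136 , 0.1558]), np.float64(0.1596), np.float64(-0.2242)] [ 0.6 -0.3 -0.6]
[array([0.5023, 0.1353, 0.1558]), np.float64(0.1595), np.float64(-0.2293)] [-0.3 -0.3  0.5]
```

No contact yet; raise 4 × 3 mm more.

>>> send_rows(
  deltas=[
    [[-0.0029, 0, -0.0007, 0, 0, 0, -1], [-0.0029, 0, -0.0007, 0, 0, 0, -1], [0, 0, 0, 0, 0, 0, -1]],
  ],
)

```text
time_s: 9.6
position: [0.4987, 0.1411, 0.1449]
tool_rot: [[-0.215, 0.238, 0.947], [0.053, 0.971, -0.232], [-0.975, 0.001, -0.221]]
ft_force: [2.4, -0.9, -6.1]
grip_width: -0.0001
gripper_force: 2.6
```

>>> send_rows(
  deltas=[
    [[-0.0029, 0, -0.0007, 0, 0, 0, -1], [-0.0029, 0, -0.0007, 0, 0, 0, -1], [0, 0, 0, 0, 0, 0, -1]],
  ],
)

```text
time_s: 9.98
position: [0.4987, 0.1412, 0.1512]
tool_rot: [[-0.214, 0.238, 0.947], [0.053, 0.971, -0.232], [-0.975, 0.001, -0.221]]
ft_force: [2.5, -0.1, -7.8]
grip_width: 0.0002
gripper_force: 3.3
```

```bash
python3 - <<'E'
from h import *
im,P,_=cam('scene');print([np.round(x,4) for x in ring(im,P)],telemetry.observe()['ft_force'].round(1))
E
```

```text
[array([0.5027, 0.1369, 0.1665]), np.float64(0.1703), np.float64(-0.2337)] [ 3.1 -0.4 -8.3]
```

>>> send_rows(
  deltas=[
    [[-0.002, 0, -0.0005, 0, 0, 0, -1], [-0.0019, 0, -0.0004, 0, 0, 0, -1], [0, 0, 0, 0, 0, 0, -1]],
  ],
)

```text
time_s: 10.4
position: [0.4987, 0.1412, 0.1551]
tool_rot: [[-0.214, 0.238, 0.947], [0.053, 0.971, -0.232], [-0.975, 0.001, -0.221]]
ft_force: [4.6, -0.3, -7.3]
grip_width: 0.0
gripper_force: 3.7
```

>>> send_rows(
  deltas=[
    [[0, -0.0031, 0, -0.0198, 0, -0.0045, -1], [0, -0.0031, 0, -0.0198, 0, -0.0045, -1], [0, -0.0031, 0, -0.0198, 0, -0.0045, -1], [0, -0.0031, 0, -0.0198, 0, -0.0045, -1], [0, 0, 0, 0, 0, 0, -1]],
  ],
)

```text
time_s: 11.02
position: [0.4961, 0.1287, 0.1549]
tool_rot: [[-0.218, 0.159, 0.963], [0.035, 0.987, -0.155], [-0.975, 0.0, -0.221]]
ft_force: [2.9, -1.2, -7.7]
grip_width: -0.0003
gripper_force: 3.8
```

```bash
python3 - <<'E'
from h import *
for n in('scene','top'):
  im,P,_=cam(n);print([np.round(x,4) for x in ring(im,P)],telemetry.observe()['ft_force'].round(1))
E
```

```text
[array([0.5015, 0.124 , 0.1705]), np.float64(0.1745), np.float64(-0.1399)] [ 2.6 -1.5 -7.6]
[array([0.5015, 0.1299, 0.1703]), np.float64(0.1744), np.float64(-0.1801)] [ 2.8 -2.1 -9.4]
```

The arm follows the fingers; continue the remaining two thirds of the swing.

>>> send_rows(
  deltas=[
    [[0, -0.0031, 0, -0.0198, 0, -0.0045, -1], [0, -0.0031, 0, -0.0198, 0, -0.0045, -1], [0, -0.0031, 0, -0.0198, 0, -0.0045, -1], [0, -0.0031, 0, -0.0198, 0, -0.0045, -1], [0, -0.0031, 0, -0.0198, 0, -0.0045, -1], [0, -0.0031, 0, -0.0198, 0, -0.0045, -1], [0, -0.0031, 0, -0.0198, 0, -0.0045, -1], [0, -0.0031, 0, -0.0198, 0, -0.0045, -1], [0, 0, 0, 0, 0, 0, -1]],
  ],
)

```text
time_s: 12.25
position: [0.4941, 0.1042, 0.1551]
tool_rot: [[-0.22, -0.003, 0.975], [-0.001, 1.0, 0.003], [-0.975, 0.0, -0.22]]
ft_force: [4.0, -0.9, -8.7]
grip_width: 0.0001
gripper_force: 3.7
```

```bash
python3 - <<'E'
from h import *
for n in('scene','top'):
  im,P,_=cam(n);print([np.round(x,4) for x in ring(im,P)],telemetry.observe()['ft_force'].round(1))
  m=masks(im)['blue']&(P[...,2]<.05)&(np.abs(P[...,0]-.57)<.12)&(np.abs(P[...,1]-.1)<.1)&(P[...,2]>.03);q=P[m][:,:2];q=q[q[:,0]<.585]
  w=np.linalg.svd(q-q.mean(0))[2][0];print(q.mean(0),np.arctan(w[1]/w[0]))
  g=masks(im)['green']&(np.abs(P[...,0]-.47)<.04)&(np.abs(P[...,1]-.1)<.05);print(g.sum(),P[g].mean(0) if g.any() else 0)
cv2.imwrite('pics/t4.png',cv2.resize(im[130:260,180:310],(600,600),interpolation=2)[...,::-1])
E
```

```text
[array([0.5004, 0.1028, 0.1703]), np.float64(0.1739), np.float64(0.019)] [ 4.6 -1.2 -8.4]
[0.53054348 0.0975887 ] 0.07020875794457546
30 [0.46700231 0.09941406 0.03039091]
[array([0.5012, 0.1068, 0.17  ]), np.float64(0.1743), np.float64(-0.0156)] [ 4.5 -0.1 -8.4]
[0.53958264 0.10497312] 0.3662879339406763
0 0
```

View pics/t4.png

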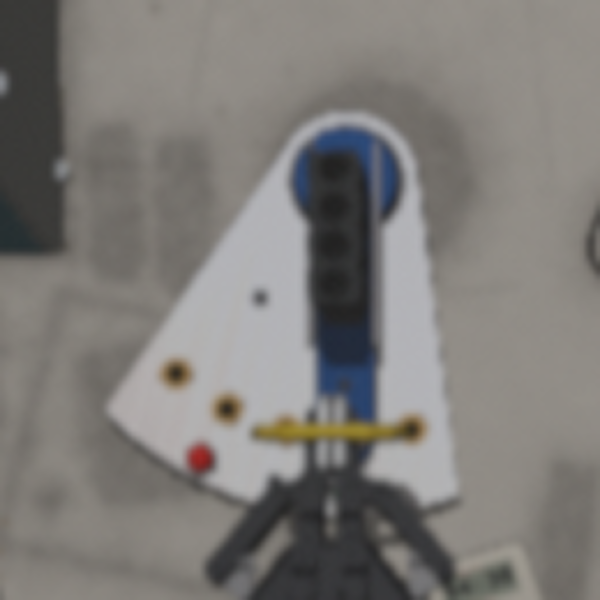

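The top crop shows the arm swung toward the green side, the ring bar at (255–415,430) px and the previous hole uncovered at its left end. Measured about 1–1.5 mm short, inside the tolerance, so I nudge 1 mm and lower.

>>> send_rows(
  deltas=[
    [[0, -0.001, 0, 0, 0, 0, -1], [0.0029, 0, 0.0007, 0, 0, 0, -1], [0.0029, 0, 0.0007, 0, 0, 0, -1], [0.002, 0, 0.0005, 0, 0, 0, -1], [0, 0, 0, 0, 0, 0, -1]],
  ],
)

```text
time_s: 12.98
position: [0.4941, 0.1034, 0.1469]
tool_rot: [[-0.221, -0.003, 0.975], [-0.0, 1.0, 0.003], [-0.975, 0.0, -0.221]]
ft_force: [3.1, 0.2, -6.1]
grip_width: 0.0002
gripper_force: 2.8
```

```bash
python3 - <<'E'
from h import *
for n in('scene','top'):
  im,P,_=cam(n);print([np.round(x,4) for x in ring(im,P)],telemetry.observe()['ft_force'].round(1))
E
```

```text
[array([0.4999, 0.1005, 0.1624]), np.float64(0.1659), np.float64(0.0096)] [ 2.5  1.1 -6.8]
[array([0.5013, 0.1074, 0.1627]), np.float64(0.1667), np.float64(-0.0093)] [ 2.9  1.  -6.4]
```

The pin is now below 10 mm, so it is in the hole. Lower on until it is home, with the fingers free.

>>> send_rows(
  deltas=[
    [[0.0029, 0, 0.0007, 0, 0, 0, -1], [0.0029, 0, 0.0007, 0, 0, 0, -1], [0.0029, 0, 0.0007, 0, 0, 0, -1], [0.0029, 0, 0.0007, 0, 0, 0, -1], [0.0029, 0, 0.0007, 0, 0, 0, -1], [0.0029, 0, 0.0007, 0, 0, 0, -1], [0, 0, 0, 0, 0, 0, -1]],
  ],
)

```text
time_s: 13.95
position: [0.4943, 0.1034, 0.1289]
tool_rot: [[-0.221, -0.003, 0.975], [-0.0, 1.0, 0.003], [-0.975, 0.0, -0.221]]
ft_force: [0.5, -0.1, -0.1]
grip_width: 0.0003
gripper_force: 0.0
```

```bash
python3 - <<'E'
from h import *
for n in('scene','top'):
  im,P,_=cam(n);print([np.round(x,4) for x in ring(im,P)],telemetry.observe()['ft_force'].round(1))
im,P,_=cam('wrist');cv2.imwrite('pics/w5.png',im[...,::-1])
E
```

```text
[array([0.4995, 0.1009, 0.1561]), np.float64(0.1599), np.float64(0.0102)] [-0.8 -0.3 -0.2]
[array([0.5004, 0.1057, 0.1561]), np.float64(0.1602), np.float64(-0.0013)] [ 0.2 -0.8 -0.6]
```

View pics/w5.png

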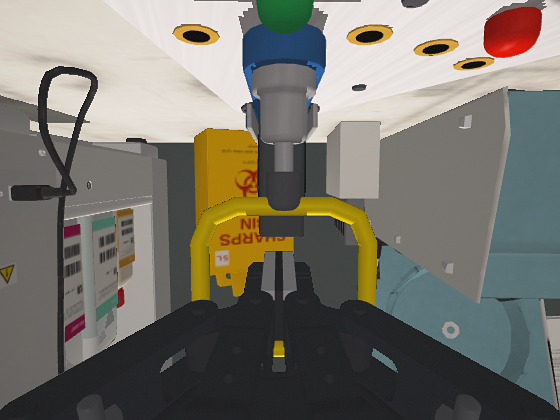

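The arm end lines up with the green marker at (285,10) px, the ring is back at its home height and the fingers are free in the opening. Withdrawing straight back.

>>> send_rows(
  deltas=[
    [[0.0026, 0, -0.0114, 0, 0, 0, -1], [0.0026, 0, -0.0114, 0, 0, 0, -1], [0.0026, 0, -0.0114, 0, 0, 0, -1], [0.0026, 0, -0.0114, 0, 0, 0, -1], [0.0026, 0, -0.0114, 0, 0, 0, -1], [0.0026, 0, -0.0114, 0, 0, 0, -1], [0.0026, 0, -0.0114, 0, 0, 0, -1], [0, 0, 0, 0, 0, 0, -1]],
  ],
)

```text
time_s: 15.1
position: [0.4517, 0.1238, 0.1395]
tool_rot: [[-0.232, 0.008, 0.973], [-0.001, 1.0, -0.009], [-0.973, -0.003, -0.232]]
ft_force: [0.3, -0.0, 0.6]
grip_width: -0.0002
gripper_force: 0.0
```

```bash
python3 - <<'E'
from h import *
for n in('scene','top','wrist'):
  im,P,_=cam(n);print([np.round(x,4) for x in ring(im,P)],telemetry.observe()['ft_force'].round(1))
print(np.round(telemetry.observe()['q'],1))
im,P,_=cam('scene');cv2.imwrite('pics/s6.png',cv2.resize(im[100:310,130:410],(800,600))[...,::-1])
E
```

```text
[array([0.5001, 0.101 , 0.1556]), np.float64(0.1596), np.float64(0.0219)] [ 0.7 -0.5  0.4]
[array([0.5002, 0.1069, 0.1569]), np.float64(0.161), np.float64(-0.0113)] [ 0.5 -1.2  0.3]
[array([0.4997, 0.106 , 0.1517]), np.float64(0.1551), np.float64(-0.013)] [-0.2  0.4 -0.1]
[  2.   40.4 142.  182.6  79.   90. ]
```

View pics/s6.png

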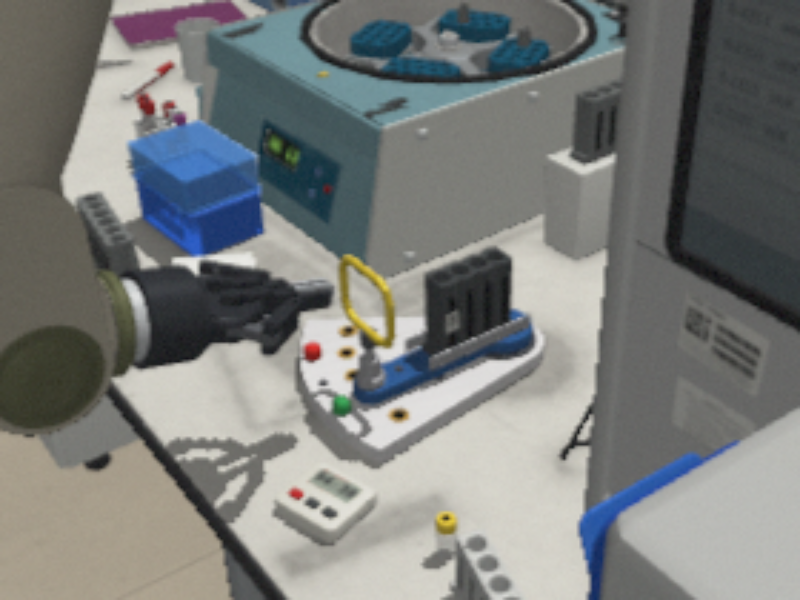

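The fingers are out of the ring (tips about 20 mm clear), the arm is beside the green marker, and nothing else has moved. Joint 3 reached its working limit, so I will ease up a little before handing in.

>>> send_rows(
  deltas=[
    [[-0.0097, 0, -0.0023, 0, 0, 0, -1], [-0.0097, 0, -0.0023, 0, 0, 0, -1], [-0.0097, 0, -0.0023, 0, 0, 0, -1], [-0.0097, 0, -0.0023, 0, 0, 0, -1], [-0.0097, 0, -0.0023, 0, 0, 0, -1], [0, 0, 0, 0, 0, 0, -1], [0, 0, 0, 0, 0, 0, -1]],
  ],
)

```text
time_s: 16.18
position: [0.4521, 0.1232, 0.1886]
tool_rot: [[-0.233, 0.01, 0.972], [-0.0, 1.0, -0.01], [-0.973, -0.003, -0.233]]
ft_force: [-0.2, -0.2, -0.0]
grip_width: 0.0
gripper_force: 0.0
```

```bash
python3 - <<'E'
from h import *
print(np.round(telemetry.observe()['q'],1))
for n in('scene','top'):
  im,P,_=cam(n);print([np.round(x,4) for x in ring(im,P)],telemetry.observe()['ft_force'].round(1))
print(env.close_job())
E
```

```text
[  2.   27.1 138.8 182.9  62.5  89.1]
[array([0.5   , 0.1004, 0.1562]), np.float64(0.1597), np.float64(0.0204)] [-0.  -0.  -0.5]
[array([0.5003, 0.1056, 0.1562]), np.float64(0.1604), np.float64(-0.0051)] [ 0.3  0.2 -0.7]
the job is handed in; nothing more can be done
None
```

The pin is home in the hole beside the green marker, the fingers are out of the ring, and the job is handed in at about 16 s; the wrist force readings stayed under about 10 N, and I saw no bystanders moved.

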